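# Pack the hand mirror into its cutout and shut the gift box

## Task

Take the wooden hand mirror off the sloping display stand and, mirror face up, press it firmly down into the mirror-shaped cutout in the foam of the open gift box, until it lies flat and fully home. Then shut the box's lid. Leave the hair brush on the stand, and leave the other things on the table where they are.

Things in the scene. Friction and masses are not known exactly. Their poses are not given: they have to be found in the camera images.
- mirror: wooden hand mirror, 132 mm long, 18 thick: handle 80 x 18 x 18, round head of 60 diameter, shiny face on top, about 110 g. Origin: underside at the middle of the handle (grip here, across the 18 mm width); x along the handle to the head, z out of the shiny face. Handle x -40 to +40, head centre x +62, centre of mass near x +33. Starts face up on the stand, handle down the slope, head up.
- mirror_head (a point): point on the underside of the mirror below the centre of its round head, 62 mm from the handle's middle
- stand: fixed light wood stand, 240 mm wide, 155 deep; origin on the table below its middle. One flat face slopes at 0.5 rad, from 30 mm high at its lower edge (x -75) up towards +x; a 10 mm high ledge at the lower edge holds the handle ends. Mirror and brush lie side by side, 110 mm apart, their x axes (seen from above) along the stand's x; which is left or right varies.
- brush: wooden hair brush, the mirror's neighbour on the stand: same handle and wood, but a rectangular head 62 x 52 mm with black bristles; origin and axes as for the mirror. To be left alone.
- giftbox: fixed dark red open box, 170 (x) by 210 (y) mm, 50 high, walls 5; origin on the table under its middle; lid hinged on top of its +x side. Grey foam inside, top 38 mm above the table, has the mirror's cutout. Two white jars (hinge side) and a brass tube fixed in the foam stand 8 mm above it, clear of the cutout; they and the seated mirror stay below the rim.
- recess (a point): on the cutout's floor, 26 mm above the table, middle of its handle part: the mirror's origin belongs here. Axes as the box; at box x -12, y +26; head end towards box -y. The cutout is the mirror's outline plus 2.5 mm all round, 12 mm deep; a finger notch, equally deep, crosses the handle here: 40 mm along the handle, 42 mm to either side of its centre line.
- recess_head (a point): point on the floor of the cutout at the centre of its round part, 62 mm from recess: the mirror's head centre belongs above it
- lid (a joint): angle of the box lid in rad: 0 shut flat on the rim, 1.57 upright, starts between 1.45 and 1.75. A stiff hinge: it stays where it is left, about 2 N at the free edge swings it.
- lid_hinge (a point): middle of the lid's hinge line, which runs along the box's y on the upper edge of its +x side, 50 mm above the table
- lid_edge (a point): middle of the lid's free edge on its outer (upper when shut) face, 170 mm from the hinge; the lid is a plain board 170 x 210 x 8 mm without a handle
- jar: low green glass cream jar with brass cap, 42 diameter, 45 high; a bystander, origin in the middle of its underside (sizes in mm)
- lotion: white plastic bottle, 44 diameter, 130 high; a bystander, origin in the middle of its underside (sizes in mm)
- carton: white paper carton standing up, 60 x 35 x 100 high; a bystander, origin in the middle of its underside (sizes in mm)
- ringbox: small dark red box, 60 x 60 x 45 high; a bystander, origin in the middle of its underside (sizes in mm)
- tape: cardboard-brown roll, a ring 96 outside and 76 inside diameter, 45 high; a bystander, origin in the middle of its underside (sizes in mm)
- marker: black square marker pen lying down, 130 x 12 x 12, length along its x; a bystander, origin in the middle of its underside (sizes in mm)
Not all that is in view belongs to the job. What is shaped like the mirror but blue or pink is not meant.

How it is judged:
On the way:
1. the mirror lies fully home in the cutout, with the lid still open, and is pressed down (it bears on the box with more than 3.5 N) (horizontal distance between mirror and recess below 0.005 m and horizontal distance between mirror_head and recess_head below 0.005 m and z of each of mirror, mirror_head in the frame of recess below 0.003 m and angle between mirror's own z axis and vertical below 0.06 rad and contact force between mirror and giftbox above 3.5 N and value of joint lid above 1 rad), for 0.1 s.
At the end, for the whole second after the job is handed in: the mirror rests face up in the cutout, its handle middle and its head centre each within 5 mm of the cutout's in plan and less than 3 mm above its floor, tilted by less than 0.06 rad, and the lid is shut to within 0.05 rad (horizontal distance between mirror and recess below 0.005 m and horizontal distance between mirror_head and recess_head below 0.005 m and z of each of mirror, mirror_head in the frame of recess below 0.003 m and angle between mirror's own z axis and vertical below 0.06 rad and value of joint lid below 0.05 rad and linear speed of mirror below 0.02 m/s); the robot touches nothing.
It fails at once if the hair brush is moved by more than 20 mm (distance of brush from where it was at the start of the episode above 0.02 m).
It fails at once if a bystander on the table is moved by more than 30 mm (distance of any of jar, lotion, carton, ringbox, tape, marker from where it was at the start of the episode above 0.03 m).
It also fails if it takes over 54 s, if anything falls off the work surface, if the arm or the gripper's body presses on something with over 40 N, if the wrist force passes 120 N, or if a joint passes its speed limit or range.

## Robot

A 7-joint arm with a two-finger parallel gripper is mounted at the origin on the work surface. World frame = base frame: x ahead of the robot, y to its left, z up, the work surface at z = 0. Lengths are in m, angles in rad, forces in N, time in s.
With the tool pointing down it reaches from about 0.425 to 1.025 m from the base axis. Payload 3.6 kg.
Tool frame: the origin (TCP) lies at the very end of the fingers, on their centre line; the grasp point (between the pads) lies 19 mm behind it; z points along the fingers, y is the direction in which the jaws open and shut (so a half turn about z gives the same grasp; the last joint's range is limited). The gripper opens to 85 mm and grips with 20 to 120 N. Pads are 22 mm wide; open, the fingers measure 114 mm over their backs; the gripper's body (76 mm by 85 mm) begins 54 mm behind the grasp point. The pads swing forward as they close: fully open they stand 13 mm farther back than shut.
Start: joints at [-1.266, 0.591, 0.048, 1.609, -0.033, 0.943, -0.034], TCP at [0.282, 0.668, 0.231] pointing down, gripper open.
Joint ranges: [-2.69, 2.69], [-0.47, 2.24], [-1.27, 1.36], [0.19, 2.51], [-1.53, 4.68], [0.08, 2.07], [-3.09, 3.09]. Speed limits (rad/s): [2.57, 2.57, 3.14, 3.14, 3.14, 3.14, 3.14].

## Interface

Orientations are given as a unit quaternion [w, x, y, z].
In Python, from rig import robot gives the robot as it stands.
- The arm moves only by the tool apply_moves, never from a script. Its argument "plan" is a list that holds one entry, the list of rows, each a list of 5 numbers: the closure in counts, from 0 (fully open) to 255 (shut), then the shift along the world's x, y, z in mm, then the turn about the world's z in rad. A call has 1 to 5 rows; each row shifts and turns the pose as measured when the row begins; what a row does not reach is not made up. A row lasts 1/12 s, in which the tool goes at most 41.7 mm and 7.16 degrees, less where a joint would pass 70% of its speed; a pose out of reach is approached as far as the arm can. A call is refused whole if a number of a shift passes 41.7 or a number of a turn 0.125, either way. A call with a gripper value outside its range is refused whole. The fingers move at their own pace and stop on an object; "newtons" is the grip in N (left out, the last holds). Time passes only in rows, so rows that do not move let the fingers close. It gives the time, the measured TCP pose, the force and the opening at its end, in the units of the state.
- robot.get_obs(): the state, without advancing time (a new reading comes with each control period).
- robot.read_camera(name): name is "scene" or "top"; returns (picture, depth): 420x560x3 uint8, red, green, blue; 420x560 float32, m along the optical axis (not along the pixel's ray), 0 where there is no reading.
- robot.camera_params(name): a dict with "camera_matrix" (3x3 intrinsics, pixels), "distortion" ([k1, k2, p1, p2, k3] as OpenCV has them; the pictures are not rectified), "R" (3x3) and "t" (3): a world point X has camera coordinates R X + t. Camera axes: x right, y down, z forward; pixel columns grow to the right and rows downward; lengths in m; the calibration is good to about 2 mm. A picture is of the moment at which its call begins. camera_params takes no time and is no camera call.
- robot.sign_off(): hands the job in, once; it reports no verdict.
The state is a dict: "time_s": time; "joint_pos": joint angles; "dq": joint speeds; "effort": joint torques, N m; "ee_pos": TCP position; "eef_rot": TCP orientation; "wrist_force": force on the tool from outside, world axes, zero at the start; "ft_torque": the same for the moment, N m; "grip_width": finger opening in m.
Only numpy, scipy, OpenCV 4.12 (cv2) and the standard library are available. Lean on these libraries where they do the work, as an engineer would, in place of code of your own. Each camera call takes 0.05 s, during which the arm holds its last target.

## Working session

There is one attempt and no reset: what is moved stays moved. The work goes in short steps, Python scripts to look and compute and a tool call to move; the robot and the scene stay as the last step left them, time stands still between calls to the robot, and variables do not carry over. Pictures are saved under pics/ and viewed, and the job is handed in when it is done.

Besides the shell and the picture viewer there is one more tool, called after "Call:" as name(argument=value, ...) on one line, values as JSON. apply_moves: Moves the arm, as the interface text tells. Its arguments: {"type":"object","properties":{"plan":{"type":"array"},"newtons":{"type":"number"}},"required":["plan"]}

```bash
mkdir -p pics; ls
cat > h.py <<'E'
import numpy as np,cv2
from rig import robot
def snap(n,tag):
    p,d=robot.read_camera(n); np.savez(f'pics/{tag}.npz',p=p,d=d)
    cv2.imwrite(f'pics/{tag}.png',p[:,:,::-1]); return p,d
def load(tag):
    z=np.load(f'pics/{tag}.npz'); return z['p'],z['d']
def w(n,d,u,v,r=1,z=None):
    c=robot.camera_params(n);K=np.array(c['camera_matrix']);D=np.array(c['distortion'],float);R=np.array(c['R']);t=np.array(c['t'])
    q=cv2.undistortPoints(np.array([[[u,v]]],float),K,D)[0,0]; ray=np.array([q[0],q[1],1])
    C=-R.T@t; dr=R.T@ray
    if z is not None: return C+dr*(z-C[2])/dr[2]
    a=d[int(round(v))-r:int(round(v))+r+1,int(round(u))-r:int(round(u))+r+1]; a=a[a>0]
    return C+dr*np.median(a)
def cloud(n,d):
    c=robot.camera_params(n);K=np.array(c['camera_matrix']);D=np.array(c['distortion'],float);R=np.array(c['R']);t=np.array(c['t'])
    h,wd=d.shape;uu,vv=np.meshgrid(np.arange(wd),np.arange(h))
    q=cv2.undistortPoints(np.stack([uu,vv],-1).reshape(-1,1,2).astype(float),K,D)[:,0]
    P=np.c_[q,np.ones(len(q))]*d.reshape(-1,1)
    return ((P-t)@R).reshape(h,wd,3)
def proj(n,X):
    c=robot.camera_params(n)
    return cv2.projectPoints(np.array(X,float).reshape(-1,1,3),cv2.Rodrigues(np.array(c['R'],float))[0],np.array(c['t'],float),np.array(c['camera_matrix'],float),np.array(c['distortion'],float))[0][:,0]
E
python3 - <<'E'
from h import *
print(robot.get_obs())
for n in('scene','top'):
    p,d=snap(n,n+'0'); c=robot.camera_params(n); R=np.array(c['R']);print(n,-R.T@np.array(c['t']),R[2])
E
```

```text
pics
{'time_s': 0.0, 'joint_pos': array([-1.26553072,  0.592126  ,  0.04829906,  1.60991417, -0.03333146,
        0.94268263, -0.03372088]), 'dq': array([-3.81726992e-03,  1.52414077e-03,  1.45468104e-03,  6.44531981e-06,
       -9.85720686e-04, -1.11753290e-03,  7.78676467e-04]), 'effort': array([-2.42514379e-04, -5.48697996e+01,  1.54651020e+00, -1.98120385e+01,
        9.37341771e-03,  8.87787086e-03,  6.49273659e-06]), 'ee_pos': array([0.28115361, 0.66731614, 0.23010156]), 'eef_rot': array([-1.78158021e-04,  1.98044997e-01,  9.80192240e-01, -1.14873188e-03]), 'wrist_force': array([0.42326744, 0.99264984, 0.06278665]), 'ft_torque': array([ 0.00090993, -0.04934126,  0.01548973]), 'grip_width': 0.08578894515135521}
scene [ 1.30296774 -0.44131729  0.7241692 ] [-0.72271457  0.37131681 -0.58293008]
top [ 0.34486587 -0.02013144  1.01389334] [ 0.17595798  0.00730487 -0.98437058]
```

View pics/scene0.png

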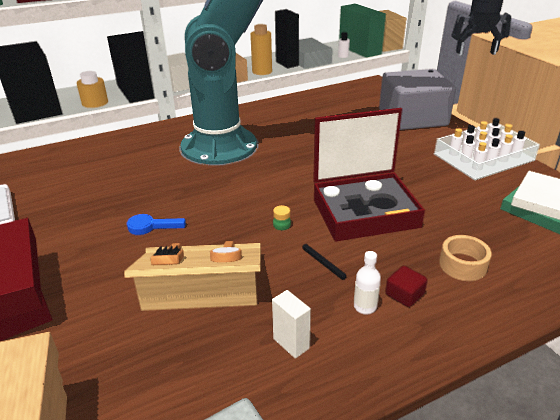

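View pics/top0.png

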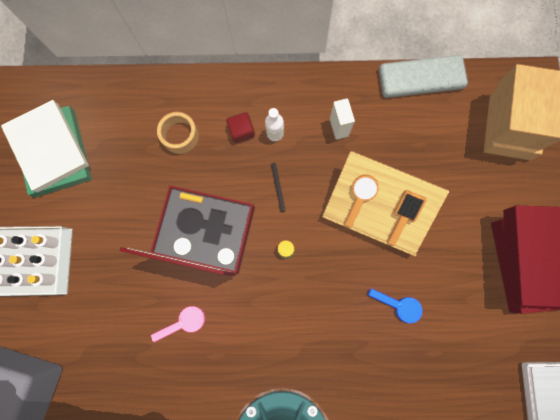

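The top view shows the mirror on the left of the stand, with its head at about (365,188) and handle end at (352,222). The brush is to its right at about (410,207). The box is at about (203,230), with its lid hinge on the robot side and the cutout head at (190,220). Next I'll look at enlarged crops.

Run:
```python
from h import *
p,d=load('top0')
cv2.imwrite('pics/c1.png',cv2.resize(p[140:270,310:460],None,fx=5,fy=5,interpolation=cv2.INTER_CUBIC)[:600,:,::-1])
cv2.imwrite('pics/c2.png',cv2.resize(p[175:285,110:270],None,fx=5,fy=5,interpolation=cv2.INTER_CUBIC)[:,:,::-1])
for n,u,v in [('table',300,300),('mhead',365,188),('mh',355,214),('foam',205,205),('floorhead',188,222),('jar',286,249),('lotion',274,115),('carton',343,105),('ring',240,127),('tape',163,133),('marker',278,188),('lid',170,256)]:
    print(n,w('top',d,u,v).round(4))
```

```text
table [ 0.3165 -0.0462  0.0011]
mhead [ 0.5702 -0.1988  0.0956]
mh [ 0.5154 -0.1786  0.0632]
foam [0.5479 0.1821 0.0384]
floorhead [0.5085 0.2255 0.0261]
jar [ 0.4367 -0.0143  0.0456]
lotion [0.7377 0.0084 0.1298]
carton [ 0.7729 -0.1553  0.1005]
ring [0.7439 0.0965 0.0476]
tape [0.7416 0.2971 0.0218]
marker [0.594  0.0039 0.0133]
lid [0.4238 0.2596 0.0508]
```

View pics/c1.png

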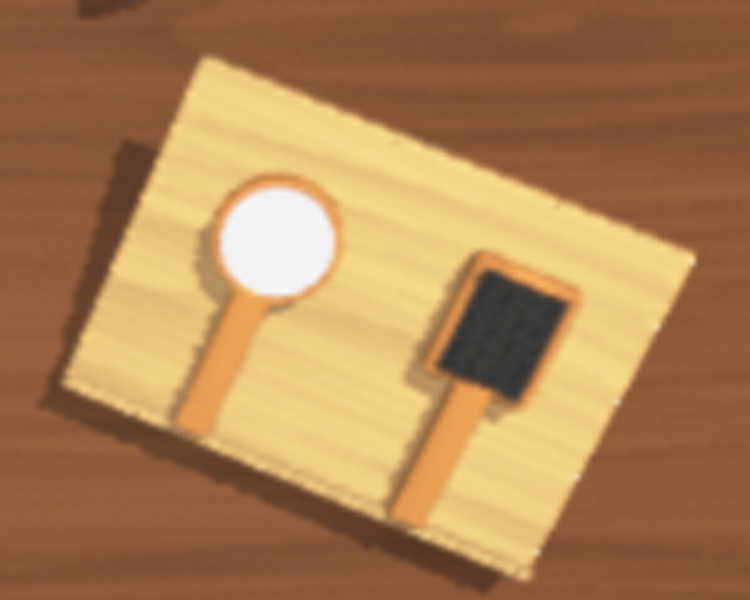

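View pics/c2.png

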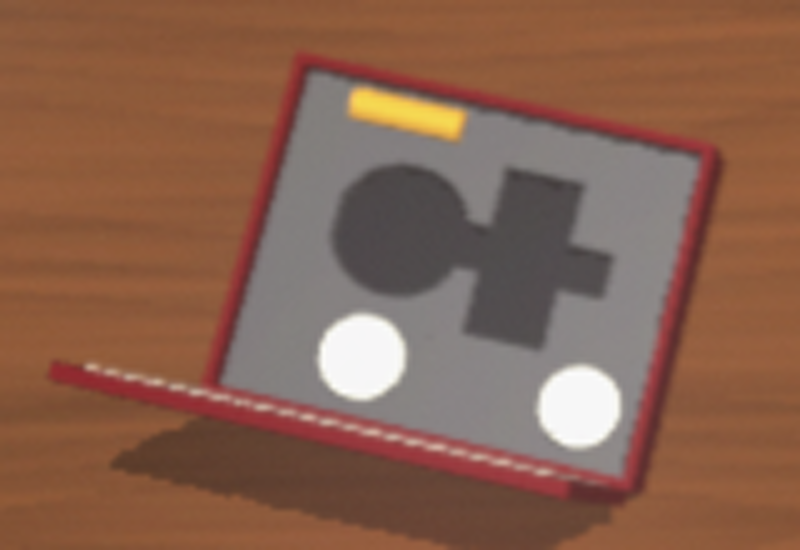

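Run:
```python
from h import *
p,d=load('top0'); X=cloud('top',d); hsv=cv2.cvtColor(p,cv2.COLOR_RGB2HSV)
def crop(m,a,b,c,e):
    o=np.zeros_like(m);o[a:b,c:e]=m[a:b,c:e];return o
# mirror
S,V,H=hsv[...,1],hsv[...,2],hsv[...,0]
white=crop((S<40)&(V>190),165,215,345,385)
P=X[white];print('disk n',len(P),P.mean(0).round(4))
c=np.linalg.lstsq(np.c_[P[:,:2],np.ones(len(P))],P[:,2],rcond=None)[0];print('slope',c,np.arctan(np.hypot(*c[:2])),np.arctan2(c[1],c[0]))
print('handle col',p[214,355],'board',p[230,340],'brushhandle',p[240,397])
org=(H<15)&(S>110)&(V>150)
m=crop(org,205,229,340,362);Q=X[m];print('handle n',len(Q),Q.mean(0).round(4),Q.min(0),Q.max(0))
u,s,vt=np.linalg.svd(Q-Q.mean(0));print(vt[0],s)
m2=crop(org,217,247,385,408);Q2=X[m2];print('brush handle',len(Q2),Q2.mean(0).round(4))
# recess
print('dark',p[222,188],'foam',p[205,205])
dk=crop(V<100,202,250,172,236)&(S<60)
m=dk;print(m.sum(),np.median(X[m][:,2]))
cv2.imwrite('pics/dk.png',m.astype(np.uint8)*255)
low=crop((X[...,2]<.032),202,250,172,236);print('low n',low.sum())
from scipy.optimize import minimize,differential_evolution
def shape(a,b,gr=0.0025):
    ins=((a>-.0425)&(a<.0425)&(abs(b)<.0115))|(np.hypot(a-.062,b)<.0325)|((abs(a)<.02)&(abs(b)<.042))
    return ins
# render-type fit: for each pixel, ray to z=.026 and z=.038; dark iff both inside
def planepts(z):
    c=robot.camera_params('top');R=np.array(c['R']);t=np.array(c['t']);C=-R.T@t
    r=X-C; return C+r*((z-C[2])/r[...,2:3])
A=planepts(.026);B=planepts(.038)
win=np.zeros(m.shape,bool);win[195:255,165:240]=True
def cost(v,mode,mask):
    x,y,th=v; cs,sn=np.cos(th),np.sin(th)
    def s(Z):
        dx,dy=Z[win][:,0]-x,Z[win][:,1]-y
        return shape(dx*cs+dy*sn,-dx*sn+dy*cs)
    pr=s(B) if mode==1 else s(A)&s(B)
    return (pr!=mask[win]).sum()
for nm,mask in(('dark',dk),('low',low)):
  for mode in(0,1):
    r=differential_evolution(cost,[(.48,.54),(.13,.19),(1,2.5)],args=(mode,mask),seed=1,maxiter=80,popsize=20,polish=False)
    x,y,th=r.x;print(nm,mode,r.x.round(4),r.fun,'head',x+.062*np.cos(th),y+.062*np.sin(th))
```

```text
disk n 373 [ 0.5695 -0.1982  0.0986]
slope [-1.47985087  1.14223245  1.16771704] 1.0795958056058885 2.484249523248134
handle col [234 161  86] board [109  72  48] brushhandle [231 182 110]
handle n 28 [ 0.5138 -0.166   0.0597] [ 0.48914121 -0.17621399  0.04616505] [ 0.53600222 -0.1561228   0.07196933]
[-0.83659405  0.28794905 -0.46604264] [0.08619935 0.01262395 0.00980613]
brush handle 60 [ 0.4782 -0.2707  0.0617]
dark [79 73 75] foam [133 128 129]
1204 0.027064904047582203
low n 1201
dark 0 [0.4967 0.1597 1.33  ] 51.0 head 0.5114937131038358 0.21995318131974423
dark 1 [0.4963 0.1585 1.3414] 51.0 head 0.5104153444206092 0.2188691704695364
low 0 [0.4956 0.1603 1.3376] 44.0 head 0.5099400724734823 0.22059768463840243
low 1 [0.4947 0.1589 1.3377] 40.0 head 0.5089729468160664 0.2192342738630655<stdin>:28: RuntimeWarning: divide by zero encountered in divide
<stdin>:28: RuntimeWarning: invalid value encountered in multiply
```

Run:
```python
from h import *
p,d=load('top0'); 
# rim outer corners at z=.05 (crop/5 + offset(110,175))
def cp(u,v): return (u/5+110-.4,v/5+175-.4)
for n,u,v,z in [('rimTL',298,53,.05),('rimTR',712,146,.05),('rimTL_in',308,68,.05),('rimTR_in',703,156,.05)]:
    print(n,w('top',d,*cp(u,v),z=z).round(4))
X=cloud('top',d); 
# lid cloud: red region z>.06
m=np.zeros(d.shape,bool);m[235:285,110:240]=True
Q=X[m&(X[...,2]>.07)&(d>0)];print(len(Q),Q.min(0),Q.max(0))
ps,ds=load('scene0');Y=cloud('scene',ds)
m=np.zeros(ds.shape,bool);m[122:172,322:394]=True
Q=Y[m&(Y[...,2]>.08)];c=np.median(Q,0);
u,s,vt=np.linalg.svd(Q-Q.mean(0));print('lid plane n',vt[2],Q.mean(0),s)
for u,v in [(317,122),(402,111),(360,116)]: print(w('scene',ds,u,v).round(4))
```

```text
rimTL [0.5961 0.2679 0.05  ]
rimTR [0.5467 0.0662 0.05  ]
rimTL_in [0.5885 0.2628 0.05  ]
rimTR_in [0.5418 0.0705 0.05  ]
560 [0.37356125 0.10576188 0.07295215] [0.4290661  0.30986578 0.22519766]
lid plane n [ 0.56296267 -0.13996804 -0.81454403] [0.40971972 0.20149757 0.14359402] [4.78728844 2.67802709 1.67968264]
[0.3814 0.1085 0.2101]
[0.4275 0.3107 0.2113]
[0.4056 0.2081 0.2126]
```

Run:
```python
from h import *
p,d=load('top0'); X=cloud('top',d); hsv=cv2.cvtColor(p,cv2.COLOR_RGB2HSV);H,S,V=[hsv[...,i].astype(int) for i in range(3)]
def cp(u,v,a=310,b=140): return (u/5+a-.4,v/5+b-.4)
# board plane by RANSAC in window
for pt in [(150,350),(350,420),(380,200),(600,300)]:
    u,v=cp(*pt); print(p[int(v),int(u)],hsv[int(v),int(u)],X[int(v),int(u)].round(4))
bd=np.zeros(d.shape,bool);bd[150:255,322:450]=True
bd&=(H>=18)&(H<=30)&(V>170)&(S>60)&(d>0)
Q=X[bd]
for _ in range(6):
    c=np.linalg.lstsq(np.c_[Q[:,:2],np.ones(len(Q))],Q[:,2],rcond=None)[0]
    r=Q[:,2]-np.c_[Q[:,:2],np.ones(len(Q))]@c; Q=Q[abs(r)<max(.003,2*r.std())]
print('plane',c,'slope',np.arctan(np.hypot(*c[:2])),'yaw',np.arctan2(c[1],c[0]),len(Q),r.std())
cy=np.arctan2(c[1],c[0])
# mirror top plane: offset 18 along normal; vertical offset .018/cos
n=np.array([-c[0],-c[1],1]);n/=np.linalg.norm(n)
cc=robot.camera_params('top');R=np.array(cc['R']);t=np.array(cc['t']);C=-R.T@t
Kp=cv2.undistortPoints(np.stack(np.meshgrid(np.arange(560),np.arange(420)),-1).reshape(-1,1,2).astype(float),np.array(cc['camera_matrix']),np.array(cc['distortion']))[:,0]
rays=(np.c_[Kp,np.ones(len(Kp))]@R).reshape(420,560,3)
def plane(off):
    P0=np.array([0,0,c[2]])+n*off
    s=((P0-C)@n)/(rays@n); return C+rays*s[...,None]
T=plane(.018)
print('board vs',c[2])
mir=((H<18)&(S>90)&(V>140))|((S<40)&(V>190))
win=np.zeros(d.shape,bool);win[166:236,340:385]=True
# exclude table pixels left by limiting to board poly
win&=plane(0)[...,2]>.03
mm=mir&win
cv2.imwrite('pics/mm.png',cv2.resize((mm*255).astype(np.uint8)[140:270,310:460],None,fx=5,fy=5,interpolation=0))
ex=np.array([np.cos(cy),np.sin(cy),0]);ex-=n*(ex@n);
from scipy.optimize import differential_evolution
e1=np.array([np.cos(.5)*1,0,0])
def cost(v):
    x,y,yaw=v
    h=np.array([np.cos(yaw),np.sin(yaw),0]);zc=c[0]*h[0]+c[1]*h[1];a=np.array([h[0],h[1],zc]);a/=np.linalg.norm(a);b=np.cross(n,a)
    P=np.array([x,y,c@[x,y,1]])+n*.018
    D=T[win]-P;A=D@a;B=D@b
    pr=((abs(A)<.04)&(abs(B)<.009))|(np.hypot(A-.062,B)<.030)
    return (pr!=mm[win]).sum()
r=differential_evolution(cost,[(.48,.56),(-.21,-.14),(-.8,.2)],seed=1,popsize=20,maxiter=80,polish=False)
x,y,yaw=r.x;print('mirror',r.x.round(4),r.fun,mm.sum(),'z origin',c@[x,y,1])
```

```text
[235 199 126] [ 20 118 235] [ 0.5321 -0.1439  0.0423]
[238 207 129] [ 21 117 238] [ 0.4957 -0.2378  0.0459]
[240 211 132] [ 22 115 240] [ 0.5902 -0.2454  0.098 ]
[239 208 131] [ 21 115 239] [ 0.5425 -0.3447  0.0925]
plane [ 0.49586159 -0.22195684 -0.25190953] slope 0.49766244072885857 yaw -0.42087172885478985 4616 0.0015373599295526988
board vs -0.2519095349887045
mirror [ 0.5304 -0.1768 -0.4598] 154.0 850 z origin 0.05035955874081416
```

View pics/mm.png

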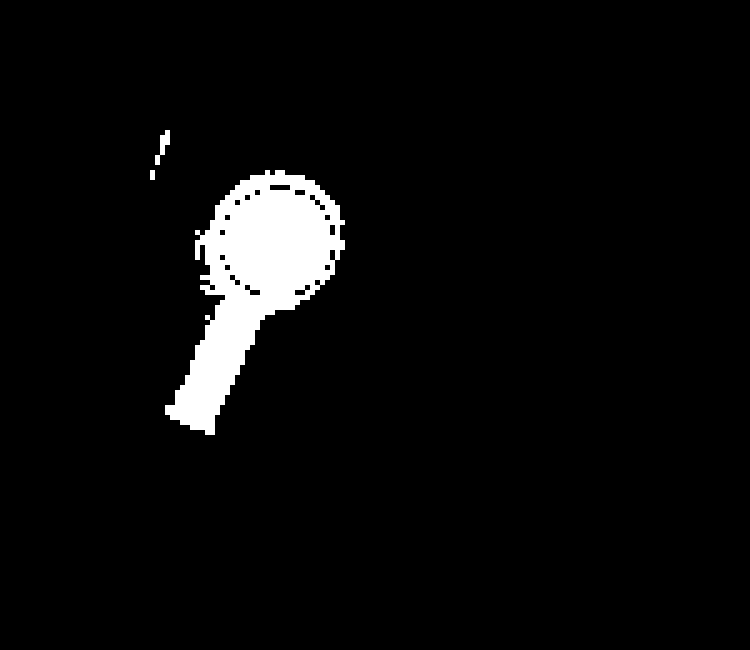

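Run:
```python
from h import *
p,d=load('top0')
c=np.array([0.49586159,-0.22195684,-0.25190953]);n=np.array([-c[0],-c[1],1]);n/=np.linalg.norm(n)
def cp(u,v,a=310,b=140): return (u/5+a-.4,v/5+b-.4)
cc=robot.camera_params('top');R=np.array(cc['R']);t=np.array(cc['t']);C=-R.T@t
def onp(u,v,off):
    q=cv2.undistortPoints(np.array([[cp(u,v)]],float),np.array(cc['camera_matrix']),np.array(cc['distortion']))[0,0]
    r=np.array([*q,1])@R; P0=np.array([0,0,c[2]])+n*off
    return C+r*(((P0-C)@n)/(r@n))
Hc=onp(278,241,.018); E1=onp(180,418,.018);E2=onp(212,434,.018)
print('head top',Hc,'handle ends',E1,E2,np.linalg.norm(E1-E2))
m=(E1+E2)/2;print(np.linalg.norm(Hc-m),'expect .102'); v=Hc-m;print('yaw',np.arctan2(v[1],v[0]))
L=onp(62,384,0);Rr=onp(530,578,0);e=L-Rr;print('edge yaw',np.arctan2(e[1],e[0])-np.pi/2,np.linalg.norm(e))
U1=onp(205,57,0);U2=onp(694,258,0);e=U1-U2;print('upper edge yaw',np.arctan2(e[1],e[0])-np.pi/2,np.linalg.norm(e),U1,U2)
for yaw in(-.42,-.46):
    h=np.array([np.cos(yaw),np.sin(yaw),c[0]*np.cos(yaw)+c[1]*np.sin(yaw)]);h/=np.linalg.norm(h)
    print(yaw,'origin via head',Hc-n*.018-h*.062,'via end',m+h*.04-n*.018,)
```

```text
head top [ 0.57061167 -0.19929144  0.09575377] handle ends [ 0.49592034 -0.15747833  0.0494365 ] [ 0.48805199 -0.17248374  0.04886544] 0.01695285819575972
0.09762681534184928 expect .102
yaw -0.4114679152337573
edge yaw -0.41705446240433997 0.24223475633535815
upper edge yaw -0.4275429514782969 0.23812125250261923 [ 0.65499161 -0.16707496  0.10995908] [ 0.55625857 -0.38376085  0.10909608]
-0.42 origin via head [ 0.52870993 -0.18058748  0.05034004] via end [ 0.5319223  -0.18282362  0.05242926]
-0.46 origin via head [ 0.52962956 -0.17861178  0.05035753] via end [ 0.53132899 -0.18409827  0.05241798]
```

Call:
apply_moves(plan=[[[90,18,-28,16,-0.004],[90,22,-30,16,-0.004],[90,24,-30,16,-0.004],[90,24,-30,14,-0.004],[90,24,-30,12,-0.004]]], newtons=60)

```text
time_s: 0.52
ee_pos: [0.3805, 0.5212, 0.2981]
eef_rot: [-0.006, 0.197, 0.98, -0.005]
wrist_force: [0.2, 0.7, 0.8]
grip_width: 0.055
```

Call:
apply_moves(plan=[[[90,24,-32,4,0],[90,22,-34,4,0],[90,16,-36,2,0],[90,14,-38,0,0],[90,10,-39,0,0]]])

```text
time_s: 0.93
ee_pos: [0.4726, 0.3368, 0.3109]
eef_rot: [-0.004, 0.197, 0.98, -0.002]
wrist_force: [1.0, 0.0, -0.2]
grip_width: 0.0552
```

Call:
apply_moves(plan=[[[90,4,-41,0,0],[90,4,-41,0,0],[90,4,-41,0,0],[90,4,-41,0,-0.005],[90,4,-41,0,-0.005]]])

```text
time_s: 1.35
ee_pos: [0.4922, 0.1295, 0.3098]
eef_rot: [-0.004, 0.203, 0.979, -0.003]
wrist_force: [1.4, -0.4, -0.7]
grip_width: 0.0551
```

Call:
apply_moves(plan=[[[90,4,-41,-5,0],[90,4,-41,-15,0],[90,4,-41,-20,0],[90,4,-41,-20,-0.005],[90,4,-41,-20,-0.005]]])

```text
time_s: 1.77
ee_pos: [0.5111, -0.0642, 0.2401]
eef_rot: [0.001, 0.208, 0.978, -0.001]
wrist_force: [0.1, 1.0, 0.1]
grip_width: 0.0555
```

Call:
apply_moves(plan=[[[90,4,-36,-20,0],[90,4,-36,-20,0],[90,3,-30,-20,0],[90,2,-12,-20,0],[90,0,0,-20,0]]])

```text
time_s: 2.18
ee_pos: [0.5229, -0.1921, 0.1377]
eef_rot: [0.003, 0.215, 0.977, -0.004]
wrist_force: [0.1, 0.5, 1.0]
grip_width: 0.0554
```

Call:
apply_moves(plan=[[[90,0,0,-10,0],[90,0,0,0,0]]])

```text
time_s: 2.35
ee_pos: [0.5194, -0.1935, 0.123]
eef_rot: [-0.001, 0.217, 0.976, -0.004]
wrist_force: [0.3, 0.9, 0.5]
grip_width: 0.0554
```

Run:
```python
from h import *
for n in('scene','top'):
    p,d=snap(n,n+'1')
    print(robot.get_obs()['ee_pos'])
cv2.imwrite('pics/s1c.png',cv2.resize(p[140:270,310:460],None,fx=5,fy=5,interpolation=cv2.INTER_CUBIC)[:600,:,::-1])
p,d=load('scene1')
cv2.imwrite('pics/s1d.png',cv2.resize(p[170:320,110:290],None,fx=4,fy=4,interpolation=cv2.INTER_CUBIC)[:600,:,::-1])
```

```text
[ 0.51967852 -0.19321592  0.12377077]
[ 0.52062216 -0.19284527  0.12483686]
```

View pics/s1d.png

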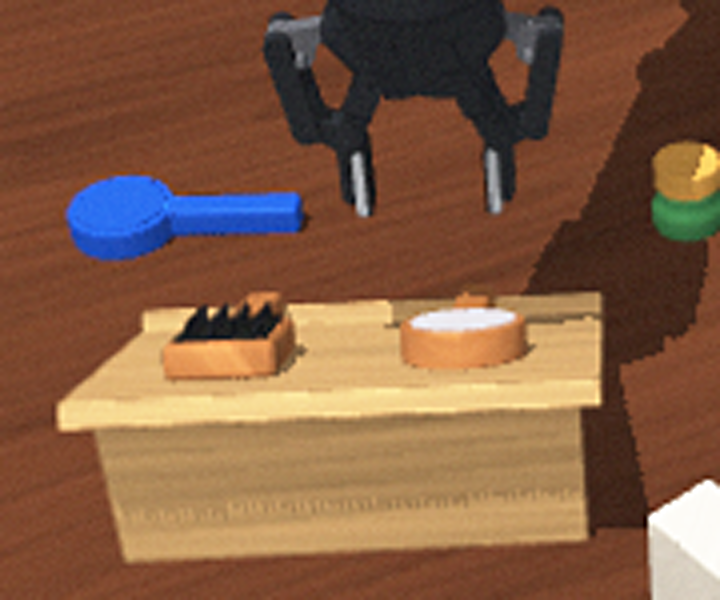

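View pics/s1c.png

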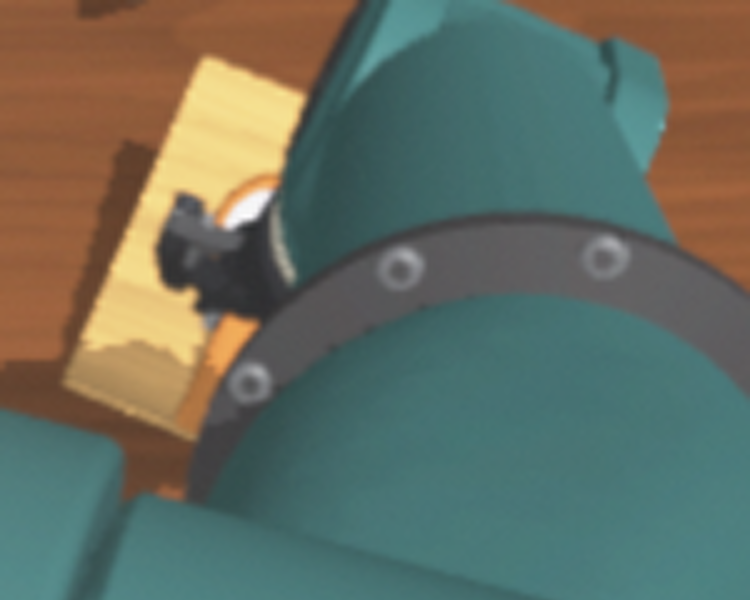

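Call:
apply_moves(plan=[[[90,3,8,-8,0.01],[90,2,5,-8,0.008],[90,0,2,-8,0],[90,0,0,-6,0],[90,0,0,0,0]]])

```text
time_s: 2.87
ee_pos: [0.5302, -0.1717, 0.0963]
eef_rot: [0.005, 0.202, 0.979, -0.003]
wrist_force: [-0.5, -0.2, 0.2]
grip_width: 0.0557
```

Call:
apply_moves(plan=[[[90,-2,-4,-6,-0.012],[90,0,0,-4,0],[90,0,0,0,0]]])

```text
time_s: 3.12
ee_pos: [0.5284, -0.1752, 0.0854]
eef_rot: [0.005, 0.208, 0.978, -0.003]
wrist_force: [-0.6, 0.2, 0.3]
grip_width: 0.055
```

Run:
```python
from h import *
for i in range(4):
    robot.read_camera('top');o=robot.get_obs();q=o['eef_rot'];print(o['time_s'],o['ee_pos'].round(4),q.round(4),2*np.arctan2(q[2],q[1])-np.pi/2)
```

```text
3.1667 [ 0.5282 -0.1756  0.0856] [ 0.0047  0.2079  0.9781 -0.0028] 1.1518470738378213
3.2167 [ 0.5285 -0.1756  0.0859] [ 0.005   0.2079  0.9781 -0.0028] 1.1519365810347892
3.2667 [ 0.5287 -0.1756  0.0861] [ 0.0052  0.2078  0.9782 -0.0028] 1.15212440504754
3.3167 [ 0.5288 -0.1756  0.0862] [ 0.0054  0.2078  0.9782 -0.0028] 1.1522069054834465
```

Call:
apply_moves(plan=[[[90,-3,-3,-8,0],[90,-1,0,-8,0],[90,0,0,-6,0],[90,0,0,-3,0],[90,0,0,0,0]]])

```text
time_s: 3.73
ee_pos: [0.5246, -0.1796, 0.0593]
eef_rot: [0.006, 0.208, 0.978, -0.003]
wrist_force: [-0.1, 1.0, 0.6]
grip_width: 0.0556
```

Aligned, with no contact so far. I'll go down 3 mm more and close.

Call:
apply_moves(plan=[[[90,0,0,-3,0],[120,0,0,0,0],[160,0,0,0,0],[200,0,0,0,0],[255,0,0,0,0]]], newtons=60)

```text
time_s: 4.15
ee_pos: [0.5245, -0.1796, 0.0556]
eef_rot: [0.006, 0.208, 0.978, -0.003]
wrist_force: [-0.9, 0.3, -0.2]
grip_width: 0.0161
```

Call:
apply_moves(plan=[[[255,0,0,0,0],[255,0,0,0,0],[255,0,0,0,0]]])

```text
time_s: 4.4
ee_pos: [0.5244, -0.1793, 0.0558]
eef_rot: [0.006, 0.208, 0.978, -0.003]
wrist_force: [0.5, 0.3, -0.8]
grip_width: 0.0161
```

Call:
apply_moves(plan=[[[255,0,0,10,0],[255,0,0,20,0],[255,0,0,25,0],[255,0,0,25,0],[255,0,0,10,0]]])

```text
time_s: 4.82
ee_pos: [0.5208, -0.178, 0.1476]
eef_rot: [0.001, 0.208, 0.978, -0.002]
wrist_force: [1.4, 0.4, -0.6]
grip_width: 0.016
```

Run:
```python
from h import *
p,d=snap('scene','scene2');o=robot.get_obs();print(o['ee_pos'],o['grip_width'],o['wrist_force'],o['ft_torque'])
cv2.imwrite('pics/s2d.png',cv2.resize(p[130:320,110:310],None,fx=3.1,fy=3.1,interpolation=cv2.INTER_CUBIC)[:600,:,::-1])
```

```text
[ 0.52152198 -0.17825934  0.14845705] 0.015948009602896766 [-0.1354371  -0.8850561   0.03913856] [ 0.03655018 -0.01468796  0.03468662]
```

View pics/s2d.png

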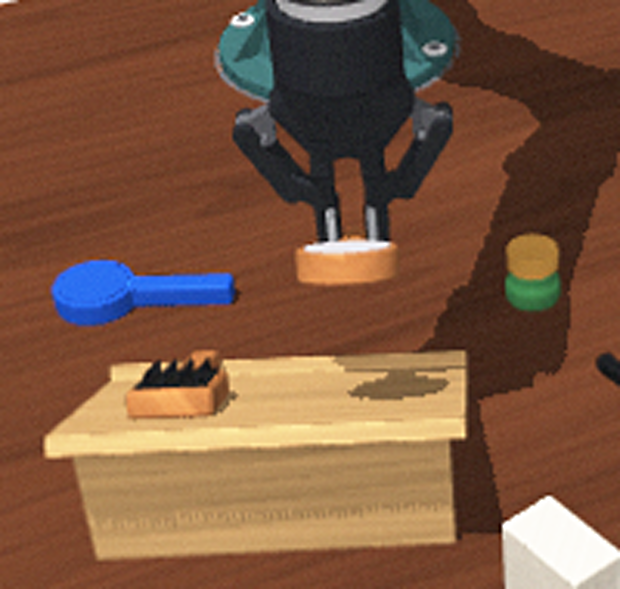

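Call:
apply_moves(plan=[[[255,0,10,20,0.06],[255,0,20,20,0.1],[255,0,24,15,0.12],[255,0,25,5,0.12],[255,0,25,0,0.12]]])

```text
time_s: 5.28
ee_pos: [0.5194, -0.0782, 0.2103]
eef_rot: [0.004, -0.055, 0.998, -0.005]
wrist_force: [0.2, 0.2, -0.5]
grip_width: 0.0164
```

Call:
apply_moves(plan=[[[255,0,25,0,0.12],[255,0,25,0,0.12],[255,0,25,0,0.12],[255,0,25,0,0.12],[255,0,25,0,0.12]]])

```text
time_s: 5.7
ee_pos: [0.5163, 0.0523, 0.2083]
eef_rot: [0.004, -0.359, 0.933, -0.004]
wrist_force: [1.0, -0.6, -1.5]
grip_width: 0.0163
```

Run:
```python
from h import *
o=robot.get_obs();q=o['eef_rot'];print(o['time_s'],o['ee_pos'].round(4),q.round(4),2*np.arctan2(q[2],q[1])-np.pi/2-np.pi/2,o['joint_pos'].round(2))
```

```text
5.7 [0.5163 0.0523 0.2083] [ 0.0038 -0.3594  0.9332 -0.0035] 0.735171683760512 [-0.14  0.36 -0.07  2.09  0.05  0.68  2.07]
```

Call:
apply_moves(plan=[[[255,-4,22,0,0.12],[255,-4,22,0,0.12],[255,-4,20,0,0.12],[255,-4,14,0,0.09],[255,-2,6,0,0.03]]])

```text
time_s: 6.12
ee_pos: [0.4943, 0.1457, 0.2047]
eef_rot: [0.003, -0.583, 0.812, 0.0]
wrist_force: [0.2, 0.3, -1.8]
grip_width: 0.016
```

Call:
apply_moves(plan=[[[255,0,0,-2,0],[255,0,0,0,0]]])

```text
time_s: 6.28
ee_pos: [0.4929, 0.1468, 0.2015]
eef_rot: [0.002, -0.584, 0.812, 0.001]
wrist_force: [-0.4, 0.9, -1.3]
grip_width: 0.0164
```

```bash
cat >> h.py <<'E'
def st():
    o=robot.get_obs();q=o['eef_rot'];print(o['time_s'],o['ee_pos'].round(4),q.round(4),'handle yaw',(2*np.arctan2(q[2],q[1])-np.pi+np.pi)%(2*np.pi)-np.pi,o['joint_pos'].round(2),o['wrist_force'].round(1),o['grip_width'])
E
python3 - <<'E'
from h import *
ps,_=snap('scene','scene3');p,d=snap('top','top3');st()
cv2.imwrite('pics/t3.png',cv2.resize(p[165:285,110:270],None,fx=5,fy=5,interpolation=cv2.INTER_CUBIC)[:,:,::-1])
cv2.imwrite('pics/s3.png',cv2.resize(ps[90:250,270:450],None,fx=3.7,fy=3.7,interpolation=cv2.INTER_CUBIC)[:,:,::-1])
E
```

```text
6.3833 [0.4934 0.1461 0.2018] [ 2.500e-03 -5.834e-01  8.122e-01  6.000e-04] handle yaw 1.2458126642545633 [-0.21  0.38 -0.22  2.1   0.12  0.67  2.31] [ 1.   0.9 -2.2] 0.016669702268495606
```

View pics/t3.png

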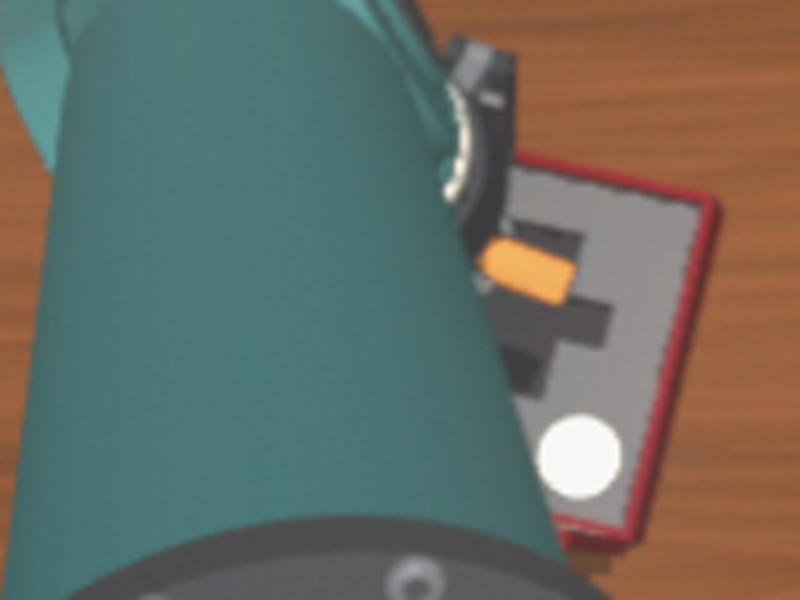

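View pics/s3.png

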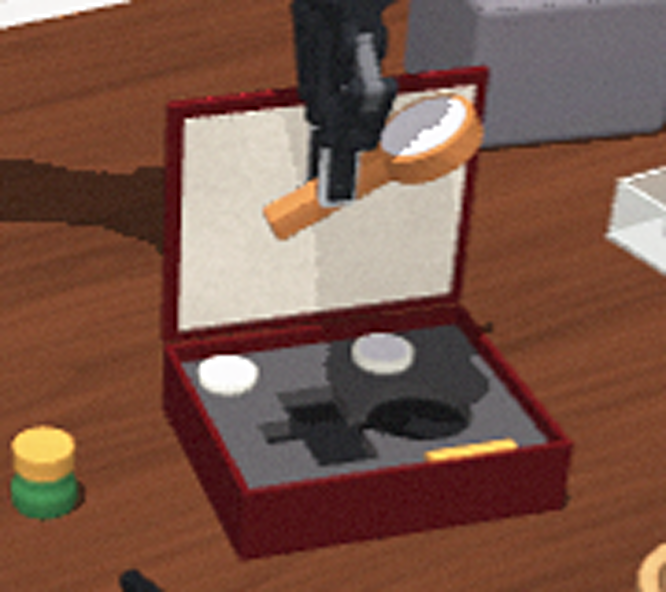

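Run:
```python
from h import *
p,d=load('top3')
tcp=np.array([.4934,.1461]);yaw=1.246;a=np.array([np.cos(yaw),np.sin(yaw)]);b=np.array([-a[1],a[0]])
for u,v in[(577,270),(560,304),(568,287),(530,270)]:
    uu,vv=u/5+110-.4,v/5+165-.4
    for X in (w('top',d,uu,vv,z=.193),w('top',d,uu,vv)):
        D=X[:2]-tcp;print((u,v),X.round(4),'along',D@a,'lat',D@b)
ps,ds=load('scene3')
for u,v in[(265,212),(288,205),(280,238),(380,165),(436,128),(470,175)]:
    uu,vv=u/3.7+270-.4,v/3.7+90-.4;X=w('scene',ds,uu,vv);D=X[:2]-tcp;print((u,v),X.round(4),'along',D@a,'lat',D@b,'dz',X[2]-.2018)
Y=cloud('scene',ds);h=cv2.cvtColor(ps,cv2.COLOR_RGB2HSV)
m=np.zeros(ds.shape,bool);m[112:136,372:400]=1
m&=(h[...,1]<60)&(h[...,2]>110)
Q=Y[m];print(len(Q),Q.mean(0))
Q=Q[abs(Q[:,2]-np.median(Q[:,2]))<.03]
u_,s,vt=np.linalg.svd(Q-Q.mean(0));nn=vt[2]*np.sign(vt[2][2]);print(nn,np.arccos(nn[2]),np.arctan2(-nn[1],-nn[0]),s)
D=Q.mean(0);print('along',(D[:2]-tcp)@a,(D[:2]-tcp)@b,D[2]-.2018)
```

```text
(577, 270) [0.4867 0.1085 0.193 ] along -0.03771479418891716 lat -0.005672595104655405
(577, 270) [0.5136 0.1329 0.0378] along -0.006105380441022808 lat -0.02332617473743772
(560, 304) [0.4728 0.1153 0.193 ] along -0.035757681412514425 lat 0.009700509498204831
(560, 304) [0.4983 0.1423 0.0295] along -0.0020660701635153594 lat -0.005836825188476644
(568, 287) [0.4798 0.1121 0.193 ] along -0.03654019192943085 lat 0.002087418383917645
(568, 287) [0.5052 0.1371 0.0381] along -0.004761838895443248 lat -0.014072341731313748
(530, 270) [0.487  0.1278 0.193 ] along -0.019406227562301738 lat 0.0001760888117300141
(530, 270) [0.4855 0.1262 0.2018] along -0.0214026484482216 lat 0.001118110655677746
(265, 212) [0.4777 0.1134 0.1913] along -0.03601695929866691 lat 0.004438746704125686 dz -0.010519564177181945
(288, 205) [0.4889 0.1214 0.1991] along -0.024842280599507015 lat -0.003631239426583889 dz -0.002708926932586092
(280, 238) [0.4904 0.1164 0.1796] along -0.029131838640325893 lat -0.006641501940512506 dz -0.02224129672511635
(380, 165) [0.5099 0.1682 0.2227] along 0.026157416244001648 lat -0.008550609704465768 dz 0.020861790712810663
(436, 128) [0.5182 0.1984 0.2423] along 0.05751189392563894 lat -0.006815198284789483 dz 0.04045745945523424
(470, 175) [0.4276 0.3047 0.1457] along 0.12930105164251945 lat 0.11296952808549048 dz -0.056071259031828
299 [0.50025761 0.20346452 0.23785371]
[-0.36970982 -0.27730714  0.88680065] 0.48042053074363006 0.6435439925525204 [0.32780974 0.2041365  0.06834879]
along 0.05276027762976033 0.0015609126220134278 0.03848379786257339
```

Call:
apply_moves(plan=[[[255,1,6,-20,0.05],[255,1,5,-25,0.04],[255,0,0,-25,0],[255,0,0,-25,0],[255,0,0,-15,0]]])

```text
time_s: 6.8
ee_pos: [0.5032, 0.1513, 0.0927]
eef_rot: [0.009, -0.614, 0.789, -0.004]
wrist_force: [0.1, 0.1, -1.2]
grip_width: 0.0163
```

Call:
apply_moves(plan=[[[255,0,0,-4,0],[255,0,0,0,0]]])

```text
time_s: 6.97
ee_pos: [0.5022, 0.1478, 0.0854]
eef_rot: [0.005, -0.612, 0.791, -0.004]
wrist_force: [-0.1, -0.8, -1.7]
grip_width: 0.0161
```

Run:
```python
from h import *
st()
```

```text
6.9667 [0.5022 0.1478 0.0854] [ 0.0053 -0.6118  0.791  -0.0039] handle yaw 1.316781300599298 [-0.26  0.57 -0.16  2.17  0.23  0.41  2.29] [-0.1 -0.8 -1.7] 0.01608295814941004
```

Call:
apply_moves(plan=[[[255,-3,5,-2,0.01],[255,-2,3,-2,0.006],[255,-1,1,0,0],[255,0,0,0,0]]])

```text
time_s: 7.3
ee_pos: [0.4982, 0.1564, 0.0836]
eef_rot: [0.007, -0.617, 0.787, -0.005]
wrist_force: [-0.3, 0.2, -0.3]
grip_width: 0.0163
```

Run:
```python
from h import *
ps,_=snap('scene','scene4');p,d=snap('top','top4');st()
cv2.imwrite('pics/t4.png',cv2.resize(p[165:285,110:270],None,fx=5,fy=5,interpolation=cv2.INTER_CUBIC)[:,:,::-1])
cv2.imwrite('pics/s4.png',cv2.resize(ps[150:250,300:430],None,fx=5.5,fy=5.5,interpolation=cv2.INTER_CUBIC)[:,:,::-1])
```

```text
7.4 [0.4985 0.1562 0.0836] [ 0.0075 -0.6169  0.787  -0.0053] handle yaw 1.329690724730602 [-0.28  0.57 -0.16  2.17  0.23  0.4   2.28] [-0.1  0.1 -1.4] 0.01627501177208185
```

View pics/t4.png

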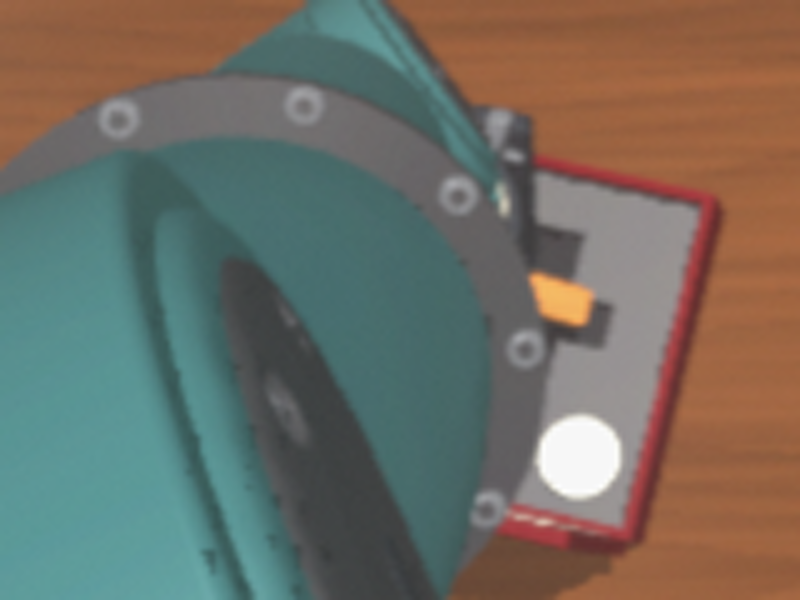

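View pics/s4.png

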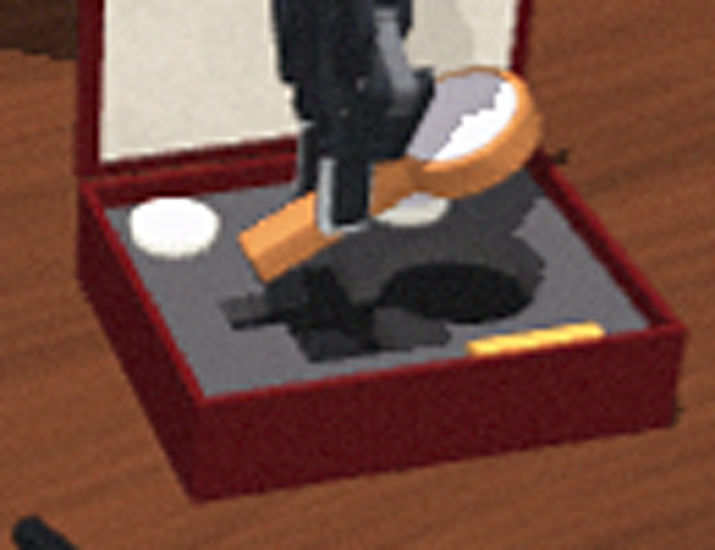

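Run:
```python
from h import *
p,d=load('top4')
yaw=1.333;a=np.array([np.cos(yaw),np.sin(yaw)]);b=np.array([-a[1],a[0]]);rec=np.array([.495,.1593])
for u,v,z in[(594,291,.075),(583,327,.075),(614,305,.038),(603,348,.038)]:
    X=w('top',d,u/5+110-.4,v/5+165-.4,z=z);D=X[:2]-rec;print((u,v),X.round(4),'along',D@a,'lat',D@b)
```

```text
(594, 291) [0.4971 0.119  0.075 ] along -0.03868794311307622 lat -0.011510420315621158
(583, 327) [0.4802 0.1239 0.075 ] along -0.03786343531832985 lat 0.0060497745905344754
(614, 305) [0.4961 0.1147 0.038 ] along -0.04308763582097376 lat -0.011530629310574277
(603, 348) [0.4752 0.1198 0.038 ] along -0.04303206983643371 lat 0.009984658019951494
```

Call:
apply_moves(plan=[[[255,-2,-1,-3,0],[255,0,0,-4,0],[255,0,0,-4,0],[255,0,0,-4,0],[255,0,0,0,0]]], newtons=25)

```text
time_s: 7.82
ee_pos: [0.4972, 0.1552, 0.0686]
eef_rot: [0.009, -0.617, 0.787, -0.006]
wrist_force: [-0.2, 0.1, -0.9]
grip_width: 0.0166
```

Run:
```python
from h import *
st()
```

```text
7.8167 [0.4972 0.1552 0.0686] [ 0.0089 -0.6167  0.7871 -0.0058] handle yaw 1.3292483057571438 [-0.29  0.59 -0.14  2.18  0.24  0.36  2.27] [-0.2  0.1 -0.9] 0.016604385048329038
```

Call:
apply_moves(plan=[[[255,-1,0,-4,0.004],[255,0,0,-4,0],[255,0,0,-4,0],[255,0,0,-3,0],[255,0,0,0,0]]])

```text
time_s: 8.23
ee_pos: [0.4959, 0.155, 0.0512]
eef_rot: [0.008, -0.618, 0.786, -0.006]
wrist_force: [-0.8, -0.2, -1.2]
grip_width: 0.0161
```

Run:
```python
from h import *
ps,_=snap('scene','scene5');p,d=snap('top','top5');st()
cv2.imwrite('pics/s5.png',cv2.resize(ps[150:250,300:430],None,fx=5.5,fy=5.5,interpolation=cv2.INTER_CUBIC)[:,:,::-1])
```

```text
8.3333 [0.4961 0.1551 0.0517] [ 0.0086 -0.6184  0.7858 -0.0057] handle yaw 1.3334948363503907 [-0.3   0.62 -0.13  2.19  0.26  0.32  2.26] [-0.6  0.2 -0.9] 0.016578846444074112
```

View pics/s5.png

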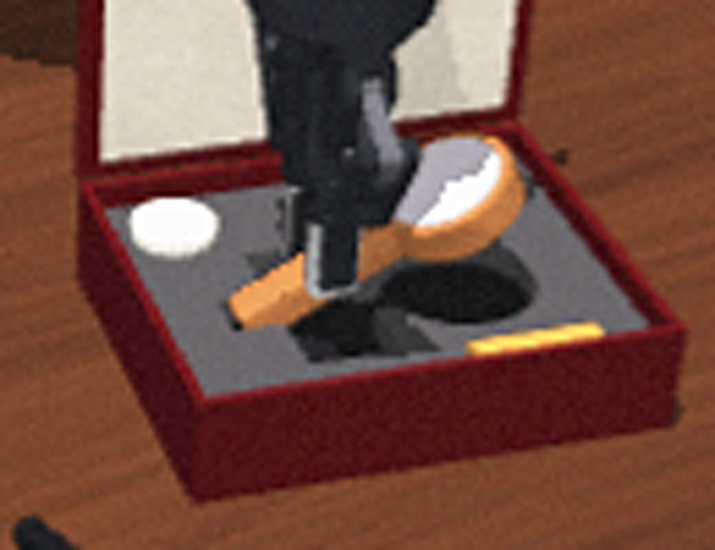

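The tail has entered the slot. I'll keep going down and watch the force.

Call:
apply_moves(plan=[[[255,0,0,-4,0],[255,0,0,-4,0],[255,0,0,-3,0]]], newtons=20)

```text
time_s: 8.58
ee_pos: [0.498, 0.1607, 0.0446]
eef_rot: [0.013, -0.619, 0.785, -0.005]
wrist_force: [-3.2, 1.1, 13.6]
grip_width: 0.0164
```

Call:
apply_moves(plan=[[[255,0,0,-3,0],[255,0,0,-3,0]]])

```text
time_s: 8.75
ee_pos: [0.4987, 0.1637, 0.0415]
eef_rot: [0.015, -0.62, 0.785, -0.005]
wrist_force: [-2.7, 0.2, 11.9]
grip_width: 0.0163
```

Run:
```python
from h import *
ps,_=snap('scene','scene6');st()
cv2.imwrite('pics/s6.png',cv2.resize(ps[150:250,300:430],None,fx=5.5,fy=5.5,interpolation=cv2.INTER_CUBIC)[:,:,::-1])
```

```text
8.8 [0.4987 0.1638 0.0414] [ 0.015  -0.6197  0.7847 -0.0047] handle yaw 1.3367892092831362 [-0.32  0.64 -0.12  2.19  0.26  0.29  2.25] [-3.3  1.5 14. ] 0.01651500853299444
```

View pics/s6.png

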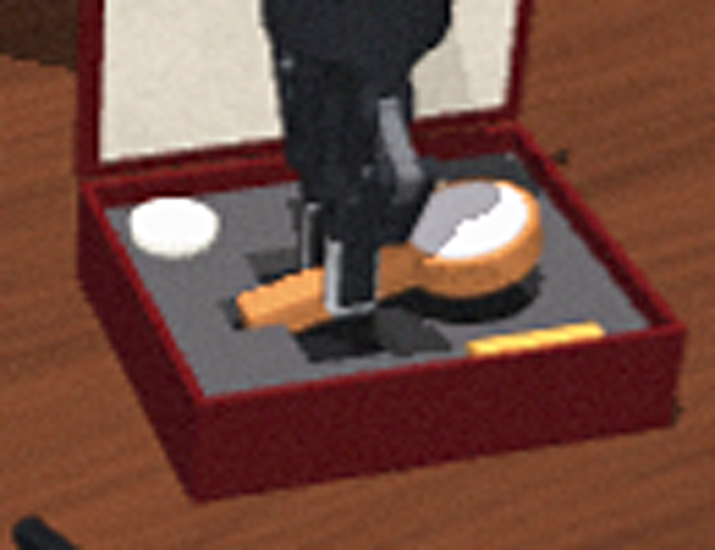

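Call:
apply_moves(plan=[[[255,-2,-4,0,0],[255,-1,-4,-2,0],[255,0,-3,-3,0]]])

```text
time_s: 9.05
ee_pos: [0.4991, 0.1619, 0.0409]
eef_rot: [0.023, -0.621, 0.783, -0.003]
wrist_force: [-4.5, 6.8, 13.9]
grip_width: 0.0162
```

Call:
apply_moves(plan=[[[255,0,-2,-3,0],[255,0,-1,-3,0]]])

```text
time_s: 9.22
ee_pos: [0.4995, 0.164, 0.0381]
eef_rot: [0.026, -0.623, 0.782, -0.002]
wrist_force: [-2.5, 0.1, 12.8]
grip_width: 0.016
```

Run:
```python
from h import *
ps,_=snap('scene','scene7');st()
cv2.imwrite('pics/s7.png',cv2.resize(ps[150:250,300:430],None,fx=5.5,fy=5.5,interpolation=cv2.INTER_CUBIC)[:,:,::-1])
```

```text
9.2667 [0.4994 0.1642 0.0378] [ 0.0265 -0.6227  0.782  -0.002 ] handle yaw 1.3449830749752527 [-0.31  0.65 -0.12  2.2   0.27  0.25  2.26] [-2.4  2.8 13.2] 0.016266554959619945
```

View pics/s7.png

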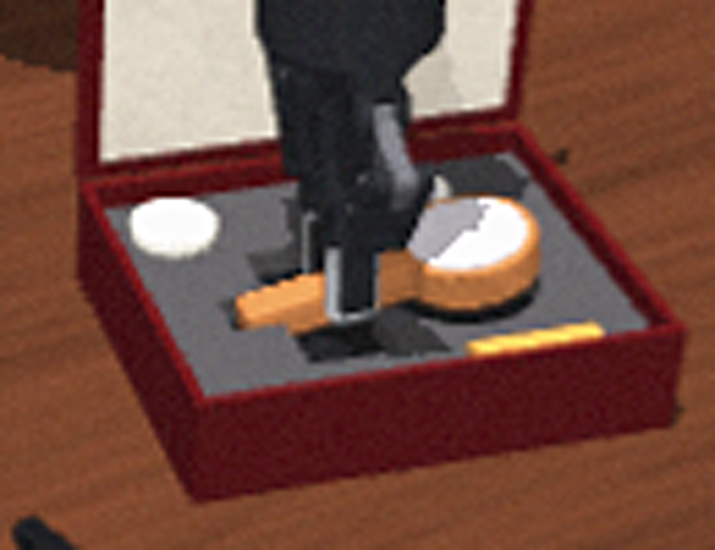

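Run:
```python
from h import *
ps,ds=load('scene7')
yaw=1.334;a=np.array([np.cos(yaw),np.sin(yaw)]);b=np.array([-a[1],a[0]]);rec=np.array([.495,.1593])
def pr(n,X):
    D=X[:2]-rec;print(n,X.round(4),'along',(D@a).round(4),'lat',(D@b).round(4))
f=lambda u,v:(u/5.5+300-.4,v/5.5+150-.4)
for n,u,v in [('tail L top',236,297),('tail bottomL',240,328),('tail mid top',245,300),('head far',538,225),('head near',470,270),('head top',478,197),('head in',430,262),('head c',490,235)]:
    try: pr(n,w('scene',ds,*f(u,v)))
    except Exception as e: print(e)
p0,d0=load('scene0')
# cutout features in scene0 for same-camera comparison, z=.038
cv2.imwrite('pics/s0box.png',cv2.resize(p0[150:250,300:430],None,fx=5.5,fy=5.5,interpolation=cv2.INTER_CUBIC)[:,:,::-1])
```

```text
tail L top [0.4825 0.1233 0.043 ] along -0.0379 lat 0.0037
tail bottomL [0.491  0.1206 0.0332] along -0.0386 lat -0.0052
tail mid top [0.4851 0.1262 0.0421] along -0.0345 lat 0.0019
head far [0.5252 0.2446 0.0665] along 0.09 lat -0.0093
head near [0.5339 0.2038 0.0618] along 0.0524 lat -0.0274
head top [0.4906 0.2395 0.0626] along 0.077 lat 0.0231
head in [0.5182 0.1952 0.0593] along 0.0404 lat -0.0142
head c [0.5202 0.2237 0.0651] along 0.0685 lat -0.0094
```

View pics/s0box.png

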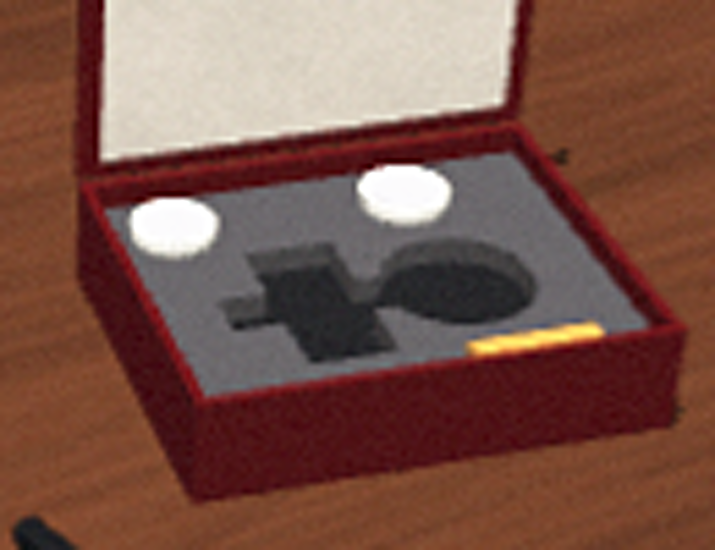

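Call:
apply_moves(plan=[[[200,0,-2,0,0],[160,0,0,0,0],[140,0,0,0,0],[140,0,0,0,0]]])

```text
time_s: 9.6
ee_pos: [0.5003, 0.1635, 0.0391]
eef_rot: [0.028, -0.623, 0.782, -0.002]
wrist_force: [0.8, -0.8, -1.0]
grip_width: 0.0383
```

Run:
```python
from h import *
ps,ds=snap('scene','scene8');st()
cv2.imwrite('pics/s8.png',cv2.resize(ps[150:250,300:430],None,fx=5.5,fy=5.5,interpolation=cv2.INTER_CUBIC)[:,:,::-1])
```

```text
9.65 [0.5004 0.1634 0.039 ] [ 0.0283 -0.6231  0.7816 -0.0021] handle yaw 1.3460352139251208 [-0.3   0.65 -0.13  2.2   0.27  0.25  2.26] [0.5 0.2 0.1] 0.03864543583445113
```

View pics/s8.png

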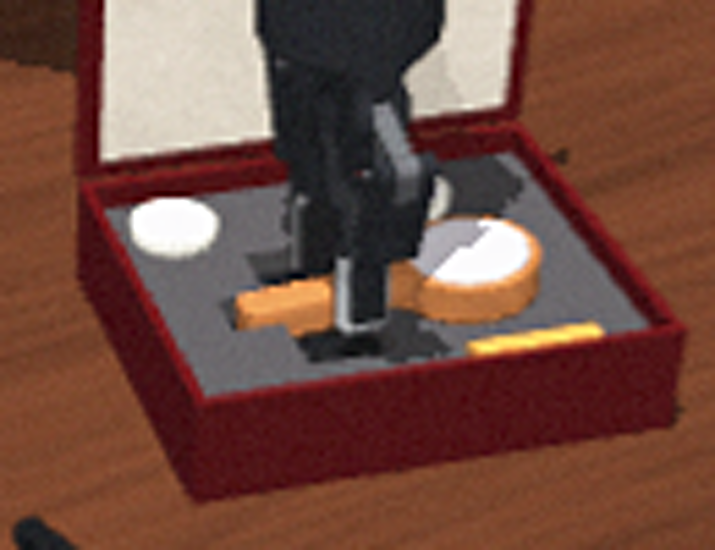

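Call:
apply_moves(plan=[[[140,0,0,15,0],[160,0,0,20,0],[255,2,8,15,0],[255,2,10,5,0],[255,2,10,0,0]]])

```text
time_s: 10.07
ee_pos: [0.5053, 0.1874, 0.0939]
eef_rot: [0.025, -0.621, 0.784, -0.003]
wrist_force: [0.1, -0.3, 0.5]
grip_width: 0.0001
```

Run:
```python
from h import *
ps,ds=snap('scene','scene9');st()
cv2.imwrite('pics/s9.png',cv2.resize(ps[150:250,300:430],None,fx=5.5,fy=5.5,interpolation=cv2.INTER_CUBIC)[:,:,::-1])
Y=cloud('scene',ds);h=cv2.cvtColor(ps,cv2.COLOR_RGB2HSV)
m=np.zeros(ds.shape,bool);m[186:203,374:398]=1
m&=(h[...,1]<60)&(h[...,2]>110)
Q=Y[m];r=np.median(Q,0);print(len(Q),r);c=np.linalg.lstsq(np.c_[Q[:,:2],np.ones(len(Q))],Q[:,2],rcond=None)[0];print(c)
```

```text
10.1167 [0.5062 0.1908 0.0937] [ 0.0262 -0.6218  0.7828 -0.0019] handle yaw 1.342559634034136 [-0.31  0.56 -0.18  2.15  0.23  0.4   2.25] [ 0.2  0.9 -0.9] -0.00012173196518512928
237 [0.50956056 0.22188627 0.05384658]
[ 0.37589186 -0.50423377 -0.02569408]
```

View pics/s9.png

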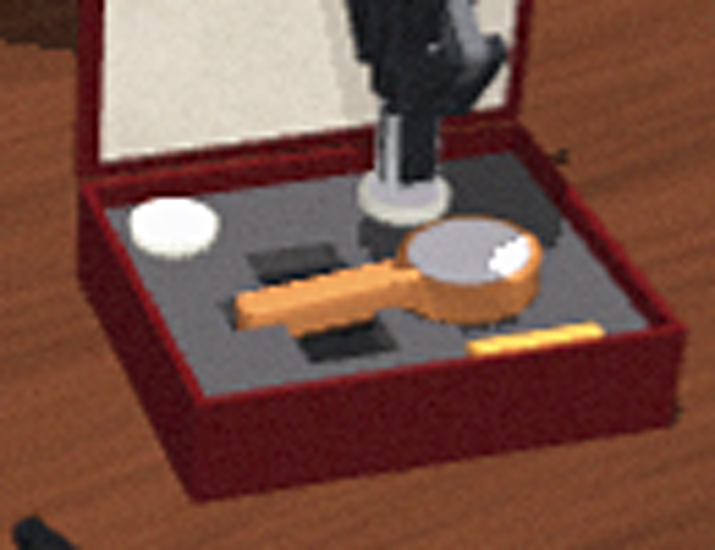

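The head's shiny face is at z≈0.054 where it should be 0.044, so the mirror is about 2 mm too far along and caught on the foam's edge. I'll press on the head with shut fingers and drag it slightly back toward the tail.

Call:
apply_moves(plan=[[[255,1,12,-6,0],[255,1,12,-8,0],[255,0,4,-8,0],[255,0,0,-5,0],[255,0,0,0,0]]])

```text
time_s: 10.53
ee_pos: [0.5076, 0.222, 0.0621]
eef_rot: [0.025, -0.623, 0.782, -0.002]
wrist_force: [-0.6, -0.1, -0.4]
grip_width: 0.0002
```

Run:
```python
from h import *
st()
```

```text
10.5333 [0.5076 0.222  0.0621] [ 0.025  -0.6232  0.7817 -0.0017] handle yaw 1.3461348592114186 [-0.38  0.62 -0.15  2.13  0.24  0.35  2.2 ] [-0.6 -0.1 -0.4] 0.00017569407126058766
```

Call:
apply_moves(plan=[[[255,0,0,-4,0],[255,0,0,-4,0],[255,0,-1,-4,0]]])

```text
time_s: 10.78
ee_pos: [0.5063, 0.2213, 0.0504]
eef_rot: [0.024, -0.623, 0.782, -0.001]
wrist_force: [-12.1, 5.4, 27.0]
grip_width: -0.0004
```

Call:
apply_moves(plan=[[[255,-1,-4,-3,0],[255,-1,-4,-3,0]]])

```text
time_s: 10.95
ee_pos: [0.5062, 0.2205, 0.0488]
eef_rot: [0.031, -0.625, 0.78, 0.0]
wrist_force: [-4.5, 3.7, 24.9]
grip_width: 0.0
```

Call:
apply_moves(plan=[[[255,-1,-5,-1,0],[255,-1,-5,-1,0],[255,-1,-5,-1,0]]])

```text
time_s: 11.2
ee_pos: [0.5042, 0.2074, 0.0479]
eef_rot: [0.034, -0.626, 0.779, 0.001]
wrist_force: [-1.1, -1.2, -0.3]
grip_width: -0.0
```

Run:
```python
from h import *
ps,ds=snap('scene','scene10');st()
cv2.imwrite('pics/s10.png',cv2.resize(ps[150:250,300:430],None,fx=5.5,fy=5.5,interpolation=cv2.INTER_CUBIC)[:,:,::-1])
```

```text
11.25 [0.5035 0.2052 0.0474] [ 3.290e-02 -6.249e-01  7.800e-01  4.000e-04] handle yaw 1.3509286123715922 [-0.36  0.64 -0.14  2.17  0.25  0.28  2.21] [-0.6 -0.5 -0.1] 0.00023661950092221224
```

View pics/s10.png

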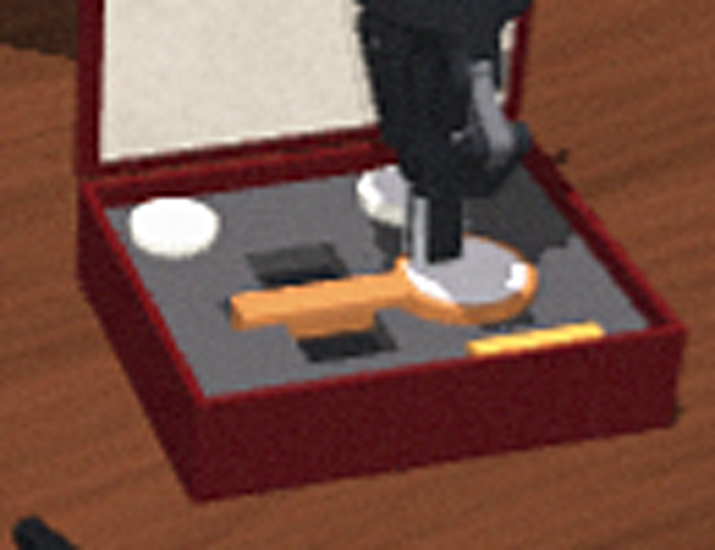

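The mirror has dropped in. Now a straight firm press.

Call:
apply_moves(plan=[[[255,0,0,-3,0],[255,0,0,-3,0],[255,0,0,-3,0],[255,0,0,-3,0]]])

```text
time_s: 11.58
ee_pos: [0.5037, 0.2042, 0.0441]
eef_rot: [0.034, -0.624, 0.781, -0.001]
wrist_force: [-6.5, -1.8, 33.9]
grip_width: 0.0002
```

Call:
apply_moves(plan=[[[255,0,0,-3,0],[255,0,0,-3,0],[255,0,0,-3,0]]])

```text
time_s: 11.83
ee_pos: [0.5037, 0.2042, 0.044]
eef_rot: [0.035, -0.623, 0.781, -0.003]
wrist_force: [-7.3, -2.4, 35.9]
grip_width: 0.0001
```

Run:
```python
from h import *
st()
```

```text
11.8333 [0.5037 0.2042 0.044 ] [ 0.0347 -0.6232  0.7813 -0.0032] handle yaw 1.3467221061223569 [-0.37  0.65 -0.12  2.17  0.26  0.26  2.2 ] [-7.3 -2.4 35.9] 6.686326602675388e-05
```

The press held about 36 N with the fingertip at z=0.044, which is exactly the height of a seated mirror. I'll lift off, move out of the way and check.

Call:
apply_moves(plan=[[[255,0,0,12,0],[255,0,0,30,0],[255,0,0,40,0],[255,0,0,40,0],[255,0,0,40,0]]])

```text
time_s: 12.25
ee_pos: [0.4966, 0.1992, 0.203]
eef_rot: [0.024, -0.623, 0.782, -0.001]
wrist_force: [0.8, 0.4, 0.0]
grip_width: -0.0004
```

Call:
apply_moves(plan=[[[255,0,5,40,0],[255,-5,12,30,0],[255,-12,14,10,0],[255,-18,14,0,0],[255,-20,14,0,0]]])

```text
time_s: 12.67
ee_pos: [0.4495, 0.2548, 0.295]
eef_rot: [0.032, -0.616, 0.787, -0.005]
wrist_force: [-0.3, -0.3, 0.5]
grip_width: -0.0002
```

Run:
```python
from h import *
ps,ds=snap('scene','scene11');p,d=snap('top','top11');st()
cv2.imwrite('pics/s11.png',cv2.resize(ps[90:250,270:450],None,fx=3.7,fy=3.7,interpolation=cv2.INTER_CUBIC)[:,:,::-1])
cv2.imwrite('pics/t11.png',p[:,:,::-1])
```

```text
12.7667 [0.4456 0.2572 0.2942] [ 0.0306 -0.6191  0.7847 -0.0036] handle yaw 1.335963638395893 [-0.36  0.24 -0.31  2.04  0.11  0.82  2.18] [-0.6  0.8  0.2] 3.900509444777766e-05
```

View pics/s11.png

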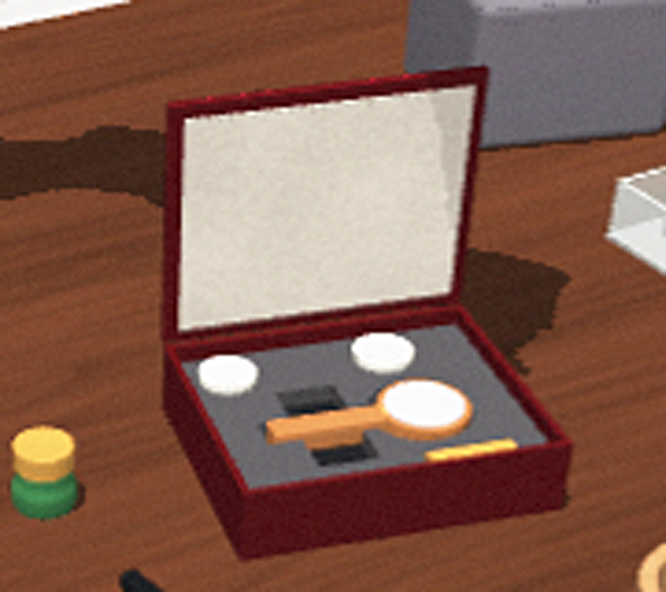

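View pics/t11.png

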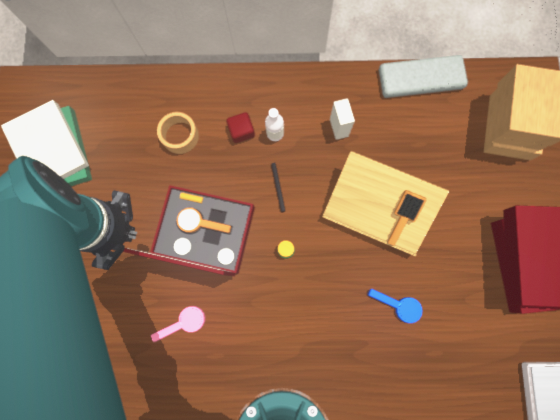

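Run:
```python
from h import *
p,d=load('top11');X=cloud('top',d);hsv=cv2.cvtColor(p,cv2.COLOR_RGB2HSV)
yaw=1.334;a=np.array([np.cos(yaw),np.sin(yaw)]);b=np.array([-a[1],a[0]]);rec=np.array([.495,.1593])
m=np.zeros(d.shape,bool);m[205:235,175:205]=1;m&=(hsv[...,1]<50)&(hsv[...,2]>180)
n,l,s,c=cv2.connectedComponentsWithStats(m.astype(np.uint8));i=1+np.argmax(s[1:,4]);Q=X[l==i];print(s[i],Q.mean(0),np.median(Q[:,2]))
P=w('top',d,*c[i],z=.044);D=P[:2]-rec;print('head',P,'along',D@a,'lat',D@b)
k=np.linalg.lstsq(np.c_[Q[:,:2],np.ones(len(Q))],Q[:,2],rcond=None)[0];print('tilt',k[:2])
m=np.zeros(d.shape,bool);m[215:240,200:236]=1;m&=(hsv[...,0]<20)&(hsv[...,1]>110)&(hsv[...,2]>140)
Q=X[m];D=Q[:,:2]-rec;al=D@a;print(len(Q),'along range',al.min(),al.max(),'lat mean',(D@b).mean());
for lo,hi in((-.04,-.02),(-.02,0),(0,.02),(.02,.035)): print(np.median(Q[(al>lo)&(al<hi)][:,2]))
# lid
ps,ds=load('scene11')
for u,v in[(170,103),(487,70),(330,87)]: print(w('scene',ds,u/3.7+270-.4,v/3.7+90-.4+1).round(4))
```

```text
[178 209  22  21 356] [0.51197701 0.21926638 0.04826332] 0.0456743505272357
head [0.51267173 0.22030716 0.044     ] along 0.06345032426451175 lat -0.0028669489441028886
tilt [-1.1309938  -1.56576246]
256 along range -0.03844839789403096 0.04050367021769754 lat mean -0.0022417078247350805
0.043982381840134505
0.043775840236293724
0.04443488117097043
0.044827586696620084
[0.3784 0.1062 0.2181]
[0.4302 0.3054 0.2172]
[0.4042 0.2053 0.2173]
```

The mirror is home: the top surface is at 0.044 all along the handle, and the plan error is about 3 mm or less. Next is the lid, from behind its +y corner.

Call:
apply_moves(plan=[[[255,-20,10,0,0],[255,-20,10,0,0],[255,-15,10,0,0],[255,-6,6,0,0],[255,0,0,-10,0]]])

```text
time_s: 13.18
ee_pos: [0.3851, 0.291, 0.2821]
eef_rot: [0.03, -0.617, 0.786, -0.005]
wrist_force: [-0.0, 0.7, 0.2]
grip_width: 0.0
```

Run:
```python
from h import *
st()
```

```text
13.1833 [0.3851 0.291  0.2821] [ 0.03   -0.6169  0.7864 -0.0048] handle yaw 1.3303754831864127 [-0.46  0.21 -0.34  2.11  0.12  0.78  2.02] [-0.   0.7  0.2] 2.759833849234606e-05
```

Call:
apply_moves(plan=[[[255,-8,2,-15,0],[255,-4,1,-20,0],[255,0,0,-20,0],[255,0,0,-20,0],[255,0,0,-10,0]]])

```text
time_s: 13.6
ee_pos: [0.3785, 0.2903, 0.1905]
eef_rot: [0.031, -0.614, 0.788, -0.006]
wrist_force: [-0.1, 0.8, 0.9]
grip_width: -0.0001
```

Run:
```python
from h import *
ps,ds=snap('scene','scene12');st()
cv2.imwrite('pics/s12.png',cv2.resize(ps[60:250,270:470],None,fx=3.1,fy=3.1,interpolation=cv2.INTER_CUBIC)[:,:,::-1])
```

```text
13.65 [0.3779 0.2894 0.1892] [ 0.0292 -0.6142  0.7886 -0.0063] handle yaw 1.3234722971903965 [-0.52  0.34 -0.3   2.22  0.23  0.55  1.9 ] [-0.3 -0.3 -1.2] -0.00012278744328107004
```

View pics/s12.png

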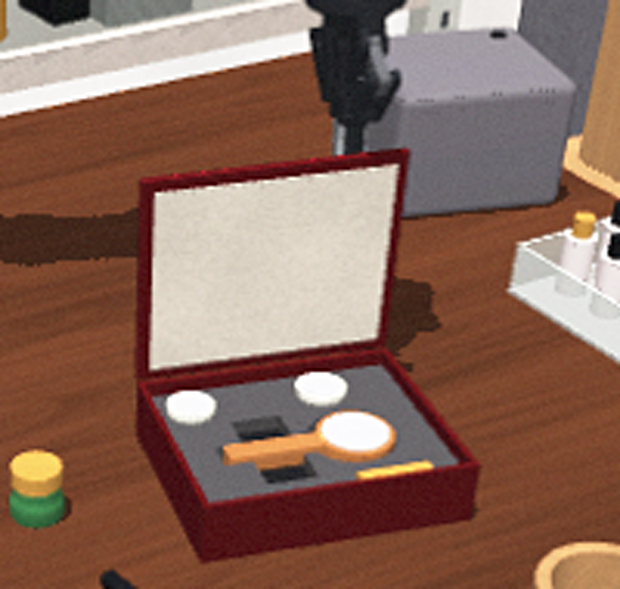

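Call:
apply_moves(plan=[[[255,12,-3,0,0],[255,14,-3,0,0],[255,14,-3,0,0],[255,14,-3,-2,0],[255,14,-3,-4,0]]])

```text
time_s: 14.07
ee_pos: [0.4509, 0.27, 0.1807]
eef_rot: [0.026, -0.614, 0.789, -0.007]
wrist_force: [-1.5, -0.4, -0.2]
grip_width: -0.0002
```

Call:
apply_moves(plan=[[[255,14,-3,-6,0],[255,14,-3,-8,0],[255,14,-3,-8,0]]])

```text
time_s: 14.32
ee_pos: [0.4994, 0.2584, 0.1578]
eef_rot: [0.027, -0.613, 0.79, -0.008]
wrist_force: [-1.1, -0.0, -0.1]
grip_width: -0.0002
```

Run:
```python
from h import *
ps,ds=snap('scene','scene13');st()
cv2.imwrite('pics/s13.png',cv2.resize(ps[60:250,270:470],None,fx=3.1,fy=3.1,interpolation=cv2.INTER_CUBIC)[:,:,::-1])
```

```text
14.3667 [0.5028 0.2568 0.1565] [ 0.0275 -0.6116  0.7907 -0.0083] handle yaw 1.3167076635559969 [-0.36  0.49 -0.27  2.06  0.26  0.57  2.08] [ 3.1 -2.  -1.1] -0.0002629236704271384
```

View pics/s13.png

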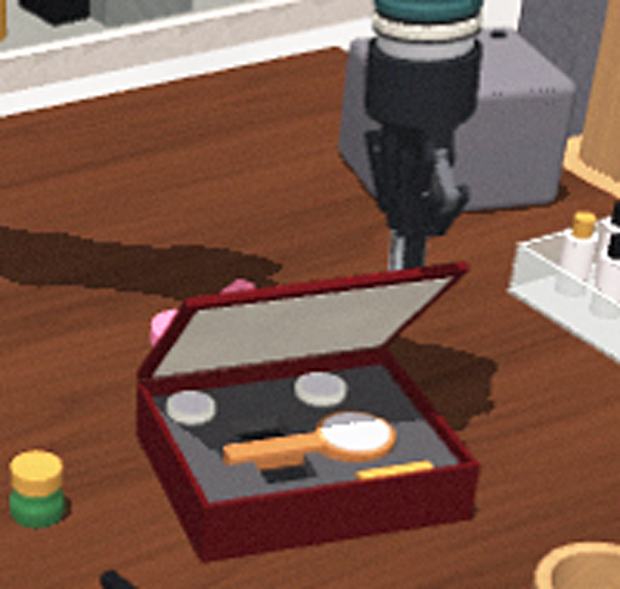

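Call:
apply_moves(plan=[[[255,10,-2,-9,0],[255,10,-2,-12,0],[255,6,-2,-15,0],[255,4,-1,-17,0],[255,2,0,-17,0]]])

```text
time_s: 14.78
ee_pos: [0.5439, 0.249, 0.0845]
eef_rot: [0.032, -0.61, 0.792, -0.01]
wrist_force: [0.9, -0.5, 1.4]
grip_width: -0.0003
```

Run:
```python
from h import *
st()
```

```text
14.7833 [0.5439 0.249  0.0845] [ 0.032  -0.6102  0.7915 -0.0097] handle yaw 1.3135694916074296 [-0.36  0.62 -0.21  2.04  0.31  0.45  2.08] [ 0.9 -0.5  1.4] -0.00025046212149470076
```

Call:
apply_moves(plan=[[[255,0,0,-8,0],[255,0,0,-8,0],[255,0,0,-5,0],[255,0,0,-4,0],[255,0,0,-4,0]]])

```text
time_s: 15.2
ee_pos: [0.5459, 0.248, 0.0579]
eef_rot: [0.031, -0.61, 0.792, -0.012]
wrist_force: [-11.5, -6.3, 47.5]
grip_width: -0.0002
```

Call:
apply_moves(plan=[[[255,0,0,-3,0],[255,0,0,-3,0]]])

```text
time_s: 15.37
ee_pos: [0.5458, 0.248, 0.0586]
eef_rot: [0.031, -0.61, 0.792, -0.014]
wrist_force: [-3.4, -2.7, 14.1]
grip_width: 0.0001
```

Call:
apply_moves(plan=[[[255,0,0,10,0],[255,0,0,25,0],[255,0,0,40,0],[255,-5,20,40,0],[255,-10,30,30,0]]])

```text
time_s: 15.78
ee_pos: [0.5273, 0.2878, 0.2033]
eef_rot: [0.023, -0.607, 0.794, -0.015]
wrist_force: [1.2, 1.3, -0.5]
grip_width: 0.0003
```

Call:
apply_moves(plan=[[[255,-10,35,20,0],[255,-10,35,0,0],[255,-10,35,0,0],[255,0,10,0,0],[255,0,0,0,0]]])

```text
time_s: 16.2
ee_pos: [0.4956, 0.4181, 0.2398]
eef_rot: [0.036, -0.609, 0.792, -0.012]
wrist_force: [0.7, 0.4, 0.5]
grip_width: 0.0002
```

Run:
```python
from h import *
ps,ds=snap('scene','scene14');p,d=snap('top','top14');st()
for u,v in[(175,215),(195,205),(215,215),(235,225),(190,250),(210,255),(230,255)]: print((u,v),w('top',d,u,v).round(4))
X=cloud('top',d);m=np.zeros(d.shape,bool);m[200:255,175:235]=1
Q=X[m&(X[...,2]>.045)&(X[...,2]<.12)]
k=np.linalg.lstsq(np.c_[Q[:,:2],np.ones(len(Q))],Q[:,2],rcond=None)[0];print(len(Q),k,Q[:,2].mean())
for n,u,v in [('jar',286,249),('lotion',274,115),('carton',343,105),('ring',240,127),('tape',163,133),('marker',278,188)]:print(n,w('top',d,u,v).round(4))
```

```text
16.3 [0.4959 0.4152 0.239 ] [ 0.0348 -0.6082  0.7929 -0.0129] handle yaw 1.3085887313935256 [-0.58  0.47 -0.29  1.83  0.23  0.81  1.89] [-0.6 -0.2  0.2] 0.0002644428461538298
(175, 215) [0.5205 0.2489 0.0586]
(195, 205) [0.544  0.2017 0.0591]
(215, 215) [0.5188 0.1533 0.0599]
(235, 225) [0.494  0.1055 0.06  ]
(190, 250) [0.4364 0.2105 0.0602]
(210, 255) [0.4239 0.1633 0.0605]
(230, 255) [0.4234 0.1168 0.0589]
3282 [-1.13138071e-05  7.57420598e-05  5.94162851e-02] 0.05942419881428785
jar [ 0.4366 -0.0143  0.0465]
lotion [0.738  0.0084 0.1292]
carton [ 0.7724 -0.1551  0.1016]
ring [0.7448 0.0967 0.0455]
tape [0.7412 0.2967 0.0228]
marker [0.5942 0.0039 0.0125]
```

View pics/scene14.png

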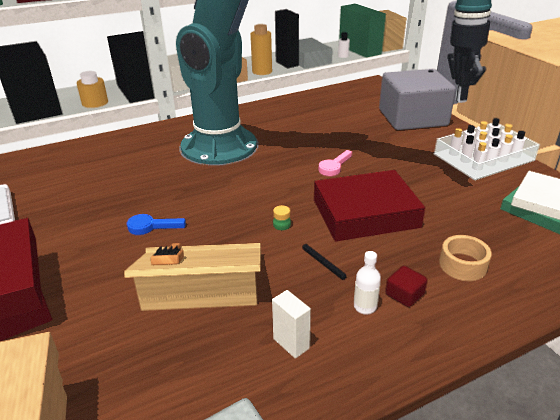

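View pics/top14.png

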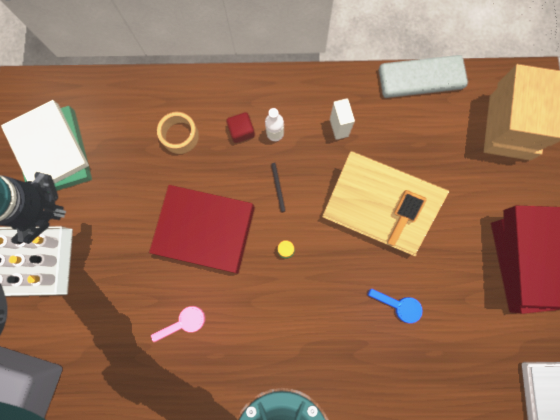

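The lid is flat (slope under 0.0002) and the arm is clear. The brush and the bystanders are where they were. I'm handing the job in.

Run:
```python
from h import *
print(robot.sign_off())
```

```text
the job is handed in; nothing more can be done
None
```

I put the mirror face up in the cutout, pressed it home, shut the lid and handed the job in at about 16 s. No verdict was reported.

- **Fit:** the head first caught on the foam's edge, about 10 mm too high and 2 mm too far along. I pressed it and dragged it back with shut fingers until it dropped in.
- **Press:** I pressed at about 36 N with the lid open, with the fingertip at z = 0.044 m, which is the height for a seated mirror.
- **Mirror check before closing:** the handle's top measured 0.0438–0.0448 m all along. In plan, the head was about 3 mm off its target and the handle about 2 mm, inside the 5 mm limit. My tilt fit on the shiny face gave implausible numbers (edge depth noise), so I relied on the handle heights instead.
- **Lid and surroundings:** after closing, the lid's slope fitted as about 0.0001 rad, with its top at 0.059 m against 0.058 m expected. The six bystanders measured within about 1 mm of where they started; I checked the brush only by eye and saw no movement. The arm was clear of everything.
- **Peak force:** the wrist reading reached 47 N for a moment as the fingertips pressed the lid shut. That is under the 120 N wrist limit. It exceeds the 40 N figure, which applies to the arm and gripper body, and I judged only the fingers were touching.

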